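# Hard drive out of the drawer rack, held circuit side up

## Task

Pull the top drawer of the small bench cabinet well open, draw the bare hard drive up out of its slot in the drawer's rack, carry it over the blue work mat and turn it so that its circuit-board side faces upward, at a slant of about 45 degrees or flatter, for inspection. Finish while still holding it there, steady and a good hand's height (12 cm or more) above the bench: do not let go, and never drop it or lay it on the bench. Leave the other two items in the rack standing in their slots, and the screwdriver and the bottle where they are.

Things in the scene. Friction and masses are not known exactly. Their poses are not given: they have to be found in the camera images.
- cabinet: grey two-drawer bench cabinet, fixed, 300 deep x 280 wide x 178 high, yaw varies. Origin: on the bench under the middle of the drawers' front face; +x points into the cabinet, +y to its left seen from the robot; drawers slide out along its -x. The fixed shell starts 12 mm behind the front face; the lower drawer is not needed.
- top_drawer (a joint): how far the top drawer is pulled out, m: 0 closed (start), 0.20 at its stop. Runs with a few newtons, stays where left. Front 12 mm thick, from z 69 to 166 mm over the bench; its side walls are lower (top at z 123), 117 mm either side of the middle.
- drawer_handle (a point): middle of the top drawer's handle: steel bar 11 mm thick, 110 long along the cabinet's y, axis 35 mm off the front face (29 mm free behind it, open from above), on a post 47 mm either side; 140 mm over the bench, 38 below the cabinet's top. Moves with the drawer.
- rack_floor (a point): middle of the floor of the black rack in the top drawer, where items stand: z 82 mm, 86 mm behind the drawer's front face; moves with the drawer, axes as the cabinet. Three upright slots, middles at y = -70, 0, +70 mm, each 14 wide, 130 long (x), 32 deep, walls 4 mm; one item in each.
- drive: bare 2.5-inch hard drive, silver metal, 100 (x) x 9.5 (y) x 70 (z) mm, 0.10-0.17 kg, standing on a long side in any slot. Origin: centre of its underside. y points out of the circuit-board side (green board, chips, round hub; other side: smooth cover, paper label), which faces the cabinet's +y (left seen from the robot) at the start. Can slide 15 mm along the slot and lean a few degrees.
- drive_mid (a point): centre of the hard drive (35 mm along its own z from drive)
- phone: bystander in another slot: compact phone, 124 x 8 x 59 mm with a glass face, standing on its long side. Origin: centre of the underside as it stands.
- portable: bystander in the remaining slot: portable drive in a rounded black plastic case, 112 x 12 x 76 mm, standing on its long side. Origin: centre of the underside as it stands.
- mat: blue silicone work mat lying on the bench, fixed, 260 (own x) x 340 (own y) x 4 mm. Origin: centre of the underside. Its position and yaw vary.
- screwdriver: bystander: grey-handled screwdriver, 150 long, lying across the left part of the mat. Origin: middle of its length, on the mat.
- cleaner: bystander: white cleaner bottle, 52 diameter, 130 high, standing on the bench beyond the mat to the left. Origin: centre of its underside.

How it is judged (in metres and radians):
On the way, in this order (a step that is already met when the one before it is completed fails the run):
1. the top drawer is pulled well open (more than 140 mm) (value of joint top_drawer above 0.14 m), for 0.2 s.
2. the drive is held in the fingers, its lower edge clear above its slot in the open drawer (z of drive in the frame of rack_floor above 0.04 m and contact force between the fingers and drive above 1 N), for 0.2 s.
At the end, for the whole second after the job is handed in: the drive is held in the fingers and carried by nothing else, at rest (under 30 mm/s), its centre over the mat and more than 120 mm above the bench, its circuit-board side facing up to within 55 degrees of straight up; the phone and the portable drive still stand in the rack (angle between drive's own y axis and vertical below 0.96 rad and height (world z) of drive_mid above 0.12 m and x of drive_mid in the frame of mat between -0.13 and 0.13 m and y of drive_mid in the frame of mat between -0.17 and 0.17 m and contact force between the fingers and drive above 1 N and contact force between drive and cabinet below 0.3 N and contact force between drive and mat below 0.3 N and contact force between drive and portable below 0.3 N and contact force between drive and phone below 0.3 N and contact force between drive and cleaner below 0.3 N and linear speed of drive below 0.03 m/s and height (world z) of each of phone, portable below 0.1 m); the arm keeps its last pose, push and grip.
It fails at once if the drive is dropped or laid on the bench or mat (height (world z) of drive_mid below 0.06 m).
It fails at once if the phone is pulled out of its slot or tipped (height (world z) of phone above 0.107 m or angle between phone's own z axis and vertical above 0.5 rad).
It fails at once if the portable drive is pulled out of its slot or tipped (height (world z) of portable above 0.107 m or angle between portable's own z axis and vertical above 0.5 rad).
It fails at once if the screwdriver or the bottle is disturbed (moved more than 40 mm) (distance of any of screwdriver, cleaner from where it was at the start of the episode above 0.04 m).
It also fails if it takes over 59 s, if anything falls off the work surface, if the arm or the gripper's body presses on something with over 40 N, if the wrist force passes 120 N, or if a joint passes its speed limit or range.

## Robot

A 6-joint arm with a two-finger parallel gripper is mounted at the origin on the work surface. World frame = base frame: x ahead of the robot, y to its left, z up, the work surface at z = 0. Lengths are in mm, angles in degrees, forces in N, time in s.
With the tool pointing down it reaches from about 250 to 850 mm from the base axis. Payload 12.5 kg.
Tool frame: the origin (TCP) lies midway between the tips of the shut fingers; the grasp point (between the pads) lies 19 mm behind it; z points along the fingers, y is the line along which they close (so a half turn about z gives the same grasp; the last joint's range is limited). The gripper opens to 93 mm and grips with 3 to 60 N. Pads are 15 mm wide; open, the fingers measure 128 mm over their backs; the gripper's body (75 mm by 188 mm) begins 65 mm behind the grasp point.
Start: joints at [62.246, 20.094, 94.641, -0, 65.266, -4.847], TCP at [214.047, 506.624, 218.633] pointing down, gripper open.
Joint ranges: [-157.81, 157.81], [-45, 120.19], [0.68, 151.7], [-89.99, 269.99], [4.06, 180], [-164.3, 164.3]. Speed limits (degrees/s): [127.2, 127.2, 159.86, 180, 180, 180].

## Interface

Orientations are given as [roll, pitch, yaw] about the fixed x, y, z axes, in that order (R = Rz(yaw) Ry(pitch) Rx(roll)).
In Python, from plant import arm gives the robot as it stands.
- The arm moves only by the tool servo_tool, never from a script. Its argument "deltas" is text: rows parted by semicolons, each of 7 numbers parted by spaces: the turn, a rotation vector about the tool's x, y, z in units of 120 degrees (1.0 is 120 degrees), then the shift along the tool's x, y, z in units of 400 mm (1.0 is 400 mm), then the opening, from -1 (shut) to 1 (fully open). A call has 1 to 8 rows; each row shifts and turns the commanded pose from where the row before left it, along the tool's axes as they then stand; what a row does not reach is not made up. A row lasts 1/8 s, in which the tool goes at most 62.5 mm and 10.7 degrees, less where a joint would pass 70% of its speed; a pose out of reach is approached as far as the arm can. A call with a number of a shift or a turn outside -1 to 1 is refused whole. A call with a gripper value outside its range is refused whole. The fingers move at their own pace and stop on an object; the grip force is fixed at half the most. Time passes only in rows, so rows that do not move let the fingers close. It gives the time, the measured TCP pose, the force, the opening and the grip force at its end, in the units of the state.
- arm.state(): the state, without advancing time (a new reading comes with each control period).
- arm.capture(name): name is "side" or "top" or "wrist"; returns the picture (400x640x3 uint8, red, green, blue); there is no depth.
- arm.camera_info(name): a dict with "fx", "fy", "cx", "cy" (pixels), "dist_coeffs" ([k1, k2, p1, p2, k3] as OpenCV has them; the pictures are not rectified), "R" (3x3) and "t" (3): a world point X has camera coordinates R X + t. Camera axes: x right, y down, z forward; pixel columns grow to the right and rows downward; lengths in mm; the calibration is good to about 2 mm. A picture is of the moment at which its call begins: read the wrist's pose just before it. camera_info takes no time and is no camera call; for the wrist camera it gives the pose at the moment of the call.
- arm.sign_off(): hands the job in; it is judged then, once.
The state is a dict: "time_s": time; "joint_positions": joint angles; "dq": joint speeds; "joint_torque": joint torques, N m; "ee_pos": TCP position; "tool_rot": TCP orientation; "contact_force": force on the tool from outside, world axes, zero at the start; "moment": the same for the moment, N m; "gripper_width": finger opening in mm; "gripper_force": force on a finger pad.
Only numpy, scipy, OpenCV 4.12 (cv2) and the standard library are available. Lean on these libraries where they do the work, as an engineer would, in place of code of your own. Each camera call takes 0.05 s, during which the arm holds its last target. There are 200 camera calls.

## Working session

There is one attempt and no reset: what is moved stays moved. The work goes in short steps, Python scripts to look and compute and a tool call to move; the robot and the scene stay as the last step left them, time stands still between calls to the robot, and variables do not carry over. Pictures are saved under pics/ and viewed, at most 10 in all, crops included, and the job is handed in when it is done.

Besides the shell and the picture viewer there is one more tool, called after "Call:" in YAML: its name, and indented under it one key for each argument. servo_tool: Moves the arm, as the interface text tells. Its arguments: {"type":"object","properties":{"deltas":{"type":"string"}},"required":["deltas"]}

```bash
mkdir -p pics; ls; python3 - <<'E'
from plant import arm
import cv2
s=arm.state();print(s)
for n in("side","top"):
    cv2.imwrite(f"pics/{n}0.png",arm.capture(n)[:,:,::-1]);print(n,arm.camera_info(n))
E
```

```text
pics
{'time_s': 0.0, 'joint_positions': array([ 6.22462785e+01,  2.01248623e+01,  9.46766405e+01,  1.51765150e-03,
        6.52638181e+01, -4.84661268e+00]), 'dq': array([-0.09711697, -0.08539747, -0.09268501,  0.02604567,  0.0553565 ,
       -0.01130519]), 'joint_torque': array([ 2.52502061e-03, -4.97333765e+01, -2.85242647e+01,  6.99002529e-02,
        2.57599389e-02, -9.94958100e-05]), 'ee_pos': array([213.88979401, 506.34358746, 218.09845641]), 'tool_rot': array([-1.79935029e+02, -6.89162075e-03,  1.57092251e+02]), 'contact_force': array([-0.80240539,  0.3923117 , -0.06068656]), 'moment': array([-0.01964976, -0.02891265, -0.05154809]), 'gripper_force': 0.0, 'gripper_width': 93.21279931756989}
side {'fx': 465.4994316238436, 'fy': 465.4994316238436, 'cx': 320.34773743833614, 'cy': 202.06930315337974, 'dist_coeffs': array([-0.03854976,  0.        ,  0.        ,  0.        ,  0.        ]), 'R': array([[ 0.72281225, -0.69103875,  0.00280855],
       [-0.36461172, -0.38482249, -0.84792095],
       [ 0.58702703,  0.61186362, -0.53011524]]), 't': array([-357.0533326 ,  347.8625622 ,  910.43846755])}
top {'fx': 508.42438489422165, 'fy': 508.42438489422165, 'cx': 321.1653096328741, 'cy': 200.15911558270062, 'dist_coeffs': array([-0.14684491,  0.        ,  0.        ,  0.        ,  0.        ]), 'R': array([[-0.02875876, -0.99954245, -0.00937176],
       [-0.99778472,  0.02926833, -0.05974126],
       [ 0.05998822,  0.00763292, -0.9981699 ]]), 't': array([ 105.20010435,  608.70747512, 1263.65118802])}
```

View pics/side0.png

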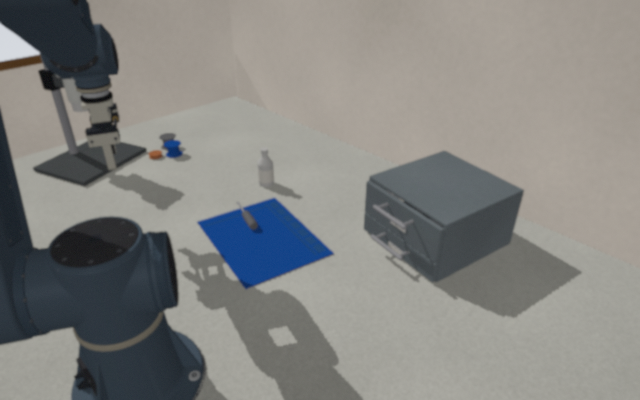

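View pics/top0.png

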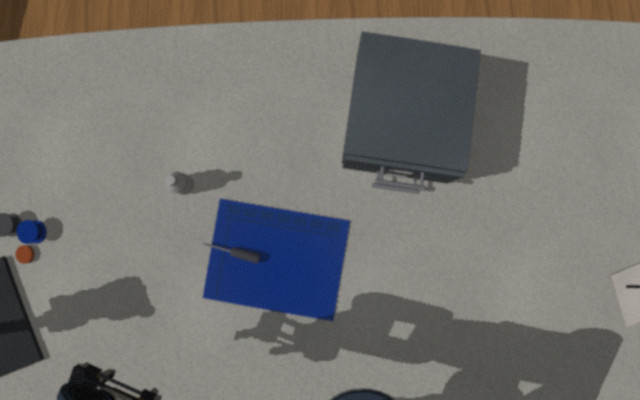

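The side view shows the cabinet at right with the handle near (393,217). The top view shows the cabinet's top corners at about (362,33), (480,50), (467,178) and (344,165), the handle bar at about (375,185)–(420,190), the mat at (205–350, 200–320), the screwdriver at (235,253) and the bottle at (180,183).

```bash
cat > h.py <<'E'
import numpy as np, cv2
from plant import arm
from scipy.spatial.transform import Rotation as Ro
def ray(ci,uv):
    K=np.array([[ci['fx'],0,ci['cx']],[0,ci['fy'],ci['cy']],[0,0,1]])
    p=cv2.undistortPoints(np.array(uv,float).reshape(-1,1,2),K,ci['dist_coeffs']).reshape(-1,2)
    d=np.c_[p,np.ones(len(p))]@ci['R']; return -ci['R'].T@ci['t'],d
def plane(ci,uv,z):
    o,d=ray(ci,uv); return o+d*((z-o[2])/d[:,2])[:,None]
def proj(ci,X):
    K=np.array([[ci['fx'],0,ci['cx']],[0,ci['fy'],ci['cy']],[0,0,1]])
    return cv2.projectPoints(np.array(X,float).reshape(-1,1,3),cv2.Rodrigues(ci['R'])[0],ci['t'],K,ci['dist_coeffs'])[0].reshape(-1,2)
E
python3 - <<'E'
from h import *
np.set_printoptions(suppress=True,precision=1)
ci=arm.camera_info("top");im=cv2.imread("pics/top0.png");hs=cv2.cvtColor(im,cv2.COLOR_BGR2HSV)
m=cv2.inRange(hs,(105,150,60),(125,255,255));m[:, :150]=0
c=max(cv2.findContours(m,0,2)[0],key=cv2.contourArea);b=cv2.boxPoints(cv2.minAreaRect(c))
P=plane(ci,b,4)[:,:2];print("mat",P,P.mean(0),np.linalg.norm(np.diff(P,axis=0),axis=1))
d=cv2.inRange(hs,(90,40,30),(120,160,125));d[:,:320]=0;d[200:]=0
c=max(cv2.findContours(d,0,2)[0],key=cv2.contourArea);q=cv2.approxPolyDP(c,6,True)[:,0];print(q, cv2.contourArea(c));print(plane(ci,q,178))
cr=im[145:205,330:480];cv2.imwrite("pics/c1.png",cv2.resize(cr,None,fx=5,fy=5,interpolation=cv2.INTER_CUBIC))
E
```

```text
mat [[371.2 397.2]
 [623.3 347.3]
 [557.1  18. ]
 [307.8  68.5]] [464.8 207.7] [257.  335.9 254.4]
[[445 103]
 [450 112]] 6.0
[[ 813.8 -200.   178. ]
 [ 792.8 -210.3  178. ]]
```

View pics/c1.png

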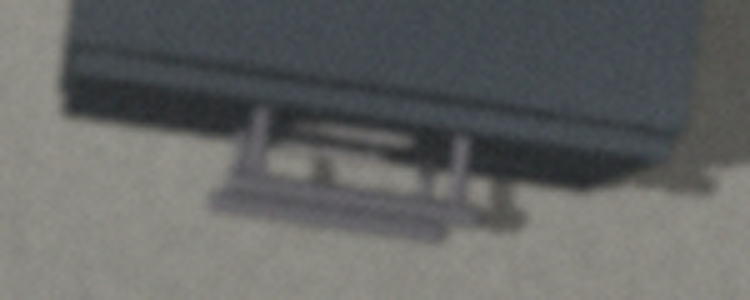

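The crop shows the dark seam at the shell's front edge from about (80,48) to (680,132). The upper handle bar runs from (222,187) to (478,213), and the lower drawer's handle lies below and left of it.

```bash
python3 - <<'E'
from h import *
np.set_printoptions(suppress=True,precision=1)
ci=arm.camera_info("top")
print("cam",-ci['R'].T@ci['t'])
f=lambda u,v:(330+(u+.5)/5-.5,145+(v+.5)/5-.5)
S=plane(ci,[f(80,48),f(685,133),(362,33),(480,50)],178);print(S,np.linalg.norm(S[1]-S[0]),np.linalg.norm(S[3]-S[2]))
for a,b in((S[1],S[0]),(S[3],S[2])): 
  d=b-a;print("yaw",np.degrees(np.arctan2(-d[0],d[1])))
for a,b in((S[0],S[2]),(S[1],S[3])): d=b-a;print("yawx",np.degrees(np.arctan2(d[1],d[0])),np.linalg.norm(d))
H=plane(ci,[f(222,187),f(478,213)],140);d=H[0]-H[1];print(H,H.mean(0),np.linalg.norm(d),np.degrees(np.arctan2(-d[0],d[1])))
E
```

```text
cam [ 534.6   77.7 1298.7]
[[ 702.6   29.   178. ]
 [ 657.3 -241.1  178. ]
 [ 982.8  -18.3  178. ]
 [ 938.3 -290.3  178. ]] 273.85561083798484 275.5863369986156
yaw -9.528242150127229
yaw -9.27901251109657
yawx -9.59207815135757 284.1090364883878
yawx -9.938845606218388 285.31494969323313
[[ 642.3  -35.6  140. ]
 [ 627.  -153.2  140. ]] [634.7 -94.4 140. ] 118.56276842554772 -7.4111899297240305
```

```bash
cat >> h.py <<'E'
def Rd(yaw,tilt=0):  # tool down, yaw, then tilted about the tool's x
    return Ro.from_euler('xyz',[180,0,yaw],degrees=True)*Ro.from_euler('x',tilt,degrees=True)
def rows(p1,R1,n,g,p0=None,R0=None):
    s=arm.state()
    if p0 is None: p0=s['ee_pos']
    if R0 is None: R0=Ro.from_euler('xyz',s['tool_rot'],degrees=True)
    p0=np.array(p0,float);rv=(R0.inv()*R1).as_rotvec()/n;st=(np.array(p1)-p0)/n;R=R0;out=[]
    for i in range(n):
        t=R.inv().apply(st);out.append(' '.join(f'{x:.3f}' for x in [*np.degrees(rv)/120,*t/400])+f' {g}');R=R*Ro.from_rotvec(rv)
    for i in range(0,n,8): print('; '.join(out[i:i+8]))
E
python3 -c "
from h import *
rows([600,-91,260],Rd(80.5),16,0.3)"
```

```text
-0.000 0.000 0.040 -0.092 -0.063 -0.006 0.3; -0.000 0.000 0.040 -0.097 -0.055 -0.006 0.3; -0.000 0.000 0.040 -0.101 -0.046 -0.006 0.3; -0.000 0.000 0.040 -0.105 -0.038 -0.006 0.3; -0.000 0.000 0.040 -0.107 -0.029 -0.007 0.3; -0.000 0.000 0.040 -0.109 -0.020 -0.007 0.3; -0.000 0.000 0.040 -0.111 -0.011 -0.007 0.3; -0.000 0.000 0.040 -0.111 -0.001 -0.007 0.3
-0.000 0.000 0.040 -0.111 0.008 -0.007 0.3; -0.000 0.000 0.040 -0.110 0.017 -0.007 0.3; -0.000 0.000 0.040 -0.108 0.026 -0.007 0.3; -0.000 0.000 0.040 -0.105 0.035 -0.007 0.3; -0.000 0.000 0.040 -0.102 0.044 -0.007 0.3; -0.000 0.000 0.040 -0.098 0.052 -0.007 0.3; -0.000 0.000 0.040 -0.093 0.060 -0.007 0.3; -0.000 0.000 0.040 -0.088 0.068 -0.007 0.3
```

Call:
servo_tool:
  deltas: "0 0 0.04 -0.092 -0.063 -0.006 0.3; 0 0 0.04 -0.097 -0.055 -0.006 0.3; 0 0 0.04 -0.101 -0.046 -0.006 0.3; 0 0 0.04 -0.105 -0.038 -0.006 0.3; 0 0 0.04 -0.107 -0.029 -0.007 0.3; 0 0 0.04 -0.109 -0.02 -0.007 0.3; 0 0 0.04 -0.111 -0.011 -0.007 0.3; 0 0 0.04 -0.111 -0.001 -0.007 0.3"

```text
time_s: 1.1
ee_pos: [407.3, 206.0, 239.4]
tool_rot: [-180.0, -0.0, 118.5]
contact_force: [-0.2, -0.7, 0.2]
gripper_width: 60.6
gripper_force: 0.0
```

Call:
servo_tool:
  deltas: "0 0 0.04 -0.111 0.008 -0.007 0.3; 0 0 0.04 -0.11 0.017 -0.007 0.3; 0 0 0.04 -0.108 0.026 -0.007 0.3; 0 0 0.04 -0.105 0.035 -0.007 0.3; 0 0 0.04 -0.102 0.044 -0.007 0.3; 0 0 0.04 -0.098 0.052 -0.007 0.3; 0 0 0.04 -0.093 0.06 -0.007 0.3; 0 0 0.04 -0.088 0.068 -0.007 0.3"

```text
time_s: 2.1
ee_pos: [599.4, -92.8, 261.6]
tool_rot: [-180.0, -0.0, 80.1]
contact_force: [0.3, 0.1, -0.3]
gripper_width: 60.8
gripper_force: 0.0
```

Call:
servo_tool:
  deltas: "0 0 0 0 0 0 -0.44; 0 0 0 0 0 0 -0.44; 0 0 0 0 0 0 -0.44"

```text
time_s: 2.48
ee_pos: [598.5, -90.6, 261.8]
tool_rot: [-180.0, -0.0, 80.4]
contact_force: [-0.3, 1.1, 0.9]
gripper_width: 34.7
gripper_force: 0.0
```

```bash
python3 - <<'E'
from h import *
s=arm.state();ci=arm.camera_info("wrist");im=arm.capture("wrist")[:,:,::-1]
cv2.imwrite("pics/w1.png",im);import pickle;pickle.dump(ci,open("w1.pkl","wb"))
print(s['time_s'],s['ee_pos'],s['tool_rot'],s['gripper_width']);print(-ci['R'].T@ci['t'],ci['R'][2]);print(proj(ci,[[634,-97,140]]))
E
```

```text
2.475 [598.49240829 -90.61322104 261.84900959] [-1.79982779e+02 -7.43386156e-03  8.03727131e+01] 34.70600578927636
[610.10981116 -23.79825552 426.49530341] [-0.04225395 -0.24359819 -0.96895538]
[[359.80646682 198.87322249]]
```

View pics/w1.png

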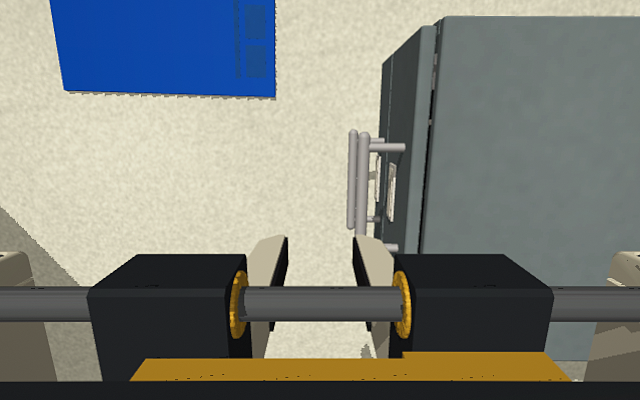

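Wrist view: the upper bar's axis runs along u≈363 from its left end at v≈131 down to v≈235. Its far post is at (385,147) and its near post at (390,247). The shell's left front top corner is at (443,17).

```bash
python3 - <<'E'
from h import *
np.set_printoptions(suppress=True,precision=1)
import pickle;ci=pickle.load(open("w1.pkl","rb"))
im=cv2.imread("pics/w1.png")
for v in(150,180,210,225): print(v,im[v,340:380].mean(1).astype(int))
print(plane(ci,[(363,131),(363.5,180),(363.5,225),(390,147),(388,247)],140),plane(ci,[(443,17),(421,250)],178))
E
```

```text
150 [213 215 215 212 209 208 212 219 162 124 149 164 167 164 153 140 120 107
 123 142 152 161 167 166 163 155 145 137 121 103  96  97  96  97  97  97
  98 101 101 103]
180 [208 205 206 209 211 211 214 165 128 150 164 166 163 153 141 121 107 123
 142 154 163 167 163 160 153 144 133 110 124 161 204 218 216 217 195 147
 176 181 214 173]
210 [204 200 200 204 207 216 169 125 144 163 167 161 153 142 120 109 125 143
 154 164 166 163 159 151 141 128  98 161 208 212 209 204 207 219 184  95
  53  62  65  61]
225 [211 209 209 211 208 210 157 127 155 166 165 158 149 134 102 108 136 149
 159 165 163 160 155 146 134 112 121 187 205 203 205 207 214 203 122  51
  54  49  50  48]
[[ 644.9  -38.1  140. ]
 [ 639.6  -80.4  140. ]
 [ 634.  -122.1  140. ]
 [ 666.2  -55.5  140. ]
 [ 653.7 -147.4  140. ]] [[ 704.5   30.1  178. ]
 [ 674.2 -138.1  178. ]]
```

```bash
python3 -c "
from h import *
rows([636,-95,162],Rd(80.5),4,-0.44)"
```

```text
-0.000 -0.000 -0.000 0.001 0.024 0.062 -0.44; -0.000 -0.000 -0.000 0.001 0.024 0.062 -0.44; -0.000 -0.000 -0.000 0.001 0.024 0.062 -0.44; -0.000 -0.000 -0.000 0.001 0.024 0.062 -0.44
```

Call:
servo_tool:
  deltas: "0 0 0 0.001 0.024 0.062 -0.44; 0 0 0 0.001 0.024 0.062 -0.44; 0 0 0 0.001 0.024 0.062 -0.44; 0 0 0 0.001 0.024 0.062 -0.44; 0 0 0 0 0 0 -0.44; 0 0 0 0 0 0 -0.44"

```text
time_s: 3.28
ee_pos: [637.1, -96.1, 163.8]
tool_rot: [179.9, 0.0, 80.3]
contact_force: [0.5, -0.3, -0.0]
gripper_width: 25.7
gripper_force: 0.0
```

```bash
python3 - <<'E'
from h import *
ci=arm.camera_info("wrist");im=arm.capture("wrist")[:,:,::-1]
cv2.imwrite("pics/w2.png",im)
s=arm.state();print(s['ee_pos'],s['tool_rot'],s['gripper_width']);print(proj(ci,[[636,-95,140],[640,-72,140],[645,-41,140]]))
E
```

```text
[637.22065701 -96.22192554 164.07031224] [1.79903864e+02 2.98033779e-03 8.03177503e+01] 26.165495485973125
[[317.56101886 233.94258013]
 [317.63603203 196.72996933]
 [317.06699271 143.01584886]]
```

View pics/w2.png

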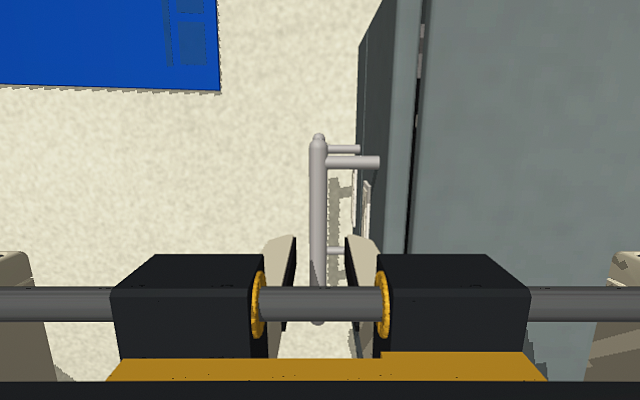

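The bar (u≈318, upper end at v≈138) sits midway between the fingers, which are at u≈295 and 345, so I descend and close.

Call:
servo_tool:
  deltas: "0 0 0 0 0 0.036 -0.44; 0 0 0 0 0 0.036 -0.44; 0 0 0 0 0 0.036 -0.44; 0 0 0 0 0 0 -0.44; 0 0 0 0 0 0 -1; 0 0 0 0 0 0 -1; 0 0 0 0 0 0 -1"

```text
time_s: 4.2
ee_pos: [635.8, -96.2, 119.8]
tool_rot: [-179.8, 0.0, 80.3]
contact_force: [-8.6, 1.5, 4.2]
gripper_width: 9.9
gripper_force: 30.0
```

Call:
servo_tool:
  deltas: "0 0 0 0 -0.02 0 -1; 0 0 0 0 -0.05 0 -1; 0 0 0 0 -0.06 0 -1; 0 0 0 0 -0.06 0 -1; 0 0 0 0 -0.06 0 -1; 0 0 0 0 -0.06 0 -1; 0 0 0 0 -0.06 0 -1; 0 0 0 0 -0.05 0 -1"

```text
time_s: 5.2
ee_pos: [470.8, -67.3, 119.8]
tool_rot: [179.9, -0.1, 80.3]
contact_force: [3.2, 6.0, -1.0]
gripper_width: 10.0
gripper_force: 30.0
```

Call:
servo_tool:
  deltas: "0 0 0 0 -0.03 0 -1; 0 0 0 0 -0.02 0 -1; 0 0 0 0 0 0 -1; 0 0 0 0 0 0 -1"

```text
time_s: 5.7
ee_pos: [451.4, -63.9, 119.8]
tool_rot: [180.0, -0.1, 80.3]
contact_force: [0.6, 7.4, 1.6]
gripper_width: 9.8
gripper_force: 30.0
```

Call:
servo_tool:
  deltas: "0 0 0 0 0 0 -0.44; 0 0 0 0 0 0 -0.44; 0 0 0 0 0 0 -0.44; 0 0 0 0 0 -0.05 -0.44; 0 0 0 0 0 -0.1 -0.44; 0 0 0 0 0 -0.1 0; 0 0 0 0 0 -0.1 0; 0 0 0 0 0 -0.1 0"

```text
time_s: 6.7
ee_pos: [451.5, -64.8, 300.8]
tool_rot: [180.0, 0.0, 80.3]
contact_force: [-0.0, 0.1, 0.0]
gripper_width: 45.7
gripper_force: 0.0
```

```bash
python3 -c "
from h import *
print(arm.state()['ee_pos'])
rows([560,-83,330],Rd(170.1),12,0.1)"
```

```text
[451.48577889 -64.76833715 300.81858322]
0.000 0.000 -0.062 0.000 0.023 -0.006 0.1; 0.000 0.000 -0.062 -0.003 0.023 -0.006 0.1; 0.000 0.000 -0.062 -0.006 0.022 -0.006 0.1; 0.000 0.000 -0.062 -0.009 0.021 -0.006 0.1; 0.000 0.000 -0.062 -0.011 0.020 -0.006 0.1; 0.000 0.000 -0.062 -0.014 0.018 -0.006 0.1; 0.000 0.000 -0.062 -0.016 0.016 -0.006 0.1; 0.000 0.000 -0.062 -0.018 0.014 -0.006 0.1
0.000 0.000 -0.062 -0.020 0.012 -0.006 0.1; 0.000 0.000 -0.062 -0.021 0.009 -0.006 0.1; 0.000 0.000 -0.062 -0.022 0.006 -0.006 0.1; 0.000 0.000 -0.062 -0.023 0.003 -0.006 0.1
```

Call:
servo_tool:
  deltas: "0 0 -0.062 0 0.023 -0.006 0.1; 0 0 -0.062 -0.003 0.023 -0.006 0.1; 0 0 -0.062 -0.006 0.022 -0.006 0.1; 0 0 -0.062 -0.009 0.021 -0.006 0.1; 0 0 -0.062 -0.011 0.02 -0.006 0.1; 0 0 -0.062 -0.014 0.018 -0.006 0.1; 0 0 -0.062 -0.016 0.016 -0.006 0.1; 0 0 -0.062 -0.018 0.014 -0.006 0.1"

```text
time_s: 7.7
ee_pos: [524.0, -77.4, 318.6]
tool_rot: [-180.0, -0.0, 140.1]
contact_force: [-0.5, -0.0, -0.4]
gripper_width: 51.1
gripper_force: 0.0
```

Call:
servo_tool:
  deltas: "0 0 -0.062 -0.02 0.012 -0.006 0.1; 0 0 -0.062 -0.021 0.009 -0.006 0.1; 0 0 -0.062 -0.022 0.006 -0.006 0.1; 0 0 -0.062 -0.023 0.003 -0.006 0.1; 0 0 0 0 0 0 0.1; 0 0 0 0 0 0 0.1"

```text
time_s: 8.45
ee_pos: [559.8, -83.5, 328.0]
tool_rot: [-180.0, -0.0, 169.4]
contact_force: [-0.2, 0.9, 0.2]
gripper_width: 51.0
gripper_force: 0.0
```

```bash
python3 - <<'E'
from h import *
np.set_printoptions(suppress=True,precision=1)
import pickle
s=arm.state();ci=arm.camera_info("wrist");im=arm.capture("wrist")[:,:,::-1]
cv2.imwrite("pics/w3.png",im);pickle.dump(ci,open("w3.pkl","wb"))
print(s['ee_pos'],s['tool_rot'],s['gripper_width'],s['joint_positions'])
print(proj(ci,[[582.5,-15.7,152],[570.6,-84.7,152],[558.7,-153.7,152]]))
E
```

```text
[559.8 -83.5 328. ] [-180.    -0.   169.4] 51.02337547958907 [-13.2  16.8  83.6  -0.   79.6 -92.6]
[[386.3 196.2]
 [321.  197.1]
 [255.8 197.9]]
```

View pics/w3.png

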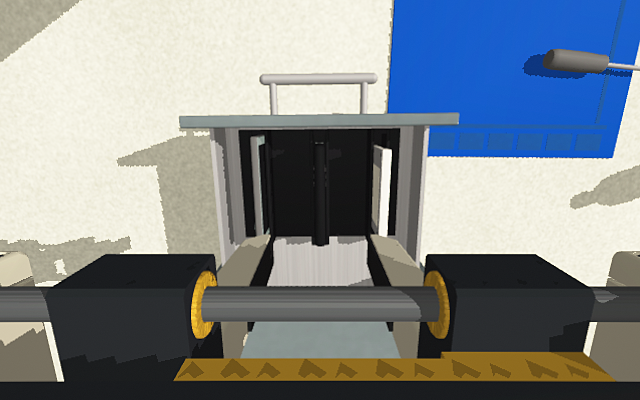

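The handle (245–375, 78) is at the top of the image, so image up is toward the robot and image right is +y. There are items at u≈258, 320 (black) and 383 (a white face); I zoom in to tell them apart.

```bash
python3 - <<'E'
from h import *
im=cv2.imread("pics/w3.png")[105:265,210:440]
cv2.imwrite("pics/c3.png",cv2.resize(im,None,fx=3.4,fy=3.4,interpolation=cv2.INTER_NEAREST))
E
```

```text
(no output)
```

View pics/c3.png

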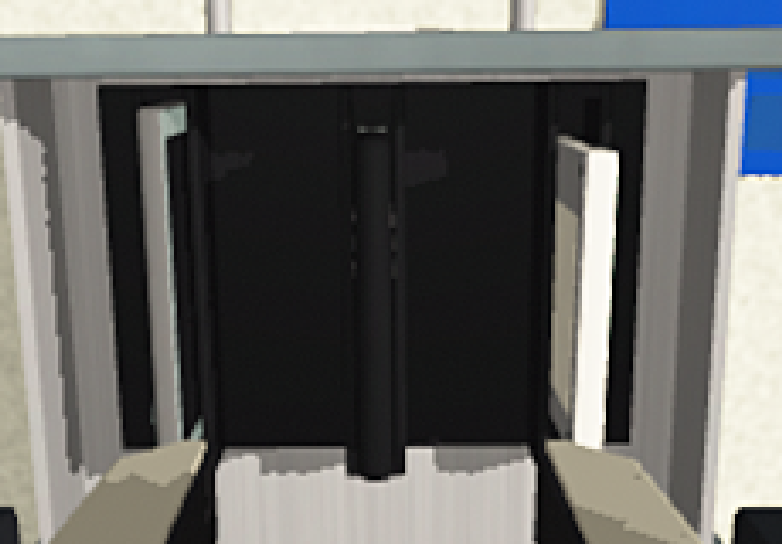

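The right-hand item is the drive. Its bright top edge has its front end at crop (588–617, 150) and runs down to about (577–602, 448); the grey cover and label face inward. The phone is at left and the portable in the middle.

```bash
python3 - <<'E'
from h import *
np.set_printoptions(suppress=True,precision=1)
import pickle;ci=pickle.load(open("w3.pkl","rb"))
f=lambda u,v:(210+(u+.5)/3.4-.5,105+(v+.5)/3.4-.5)
print(plane(ci,[f(588,148),f(617,152),f(577,446),f(602,446)],152))
print(plane(ci,[f(356,130),f(388,130),f(348,475),f(405,475)],158))
E
```

```text
[[531.3 -12.7 152. ]
 [534.1  -4.2 152. ]
 [625.7 -29.3 152. ]
 [627.2 -21.3 152. ]]
[[ 512.7  -80.8  158. ]
 [ 514.4  -71.5  158. ]
 [ 619.6 -103.9  158. ]
 [ 623.   -85.8  158. ]]
```

```bash
python3 -c "
from h import *
rows([582,-17,180],Rd(170.0),6,-0.14)"
```

```text
-0.000 -0.000 -0.001 -0.004 0.029 0.062 -0.14; -0.000 -0.000 -0.001 -0.004 0.029 0.062 -0.14; -0.000 -0.000 -0.001 -0.004 0.029 0.062 -0.14; -0.000 -0.000 -0.001 -0.004 0.029 0.062 -0.14; -0.000 -0.000 -0.001 -0.004 0.029 0.062 -0.14; -0.000 -0.000 -0.001 -0.004 0.029 0.062 -0.14
```

Call:
servo_tool:
  deltas: "0 0 -0.001 -0.004 0.029 0.062 -0.14; 0 0 -0.001 -0.004 0.029 0.062 -0.14; 0 0 -0.001 -0.004 0.029 0.062 -0.14; 0 0 -0.001 -0.004 0.029 0.062 -0.14; 0 0 -0.001 -0.004 0.029 0.062 -0.14; 0 0 -0.001 -0.004 0.029 0.062 -0.14; 0 0 0 0 0 0 -0.14; 0 0 0 0 0 0 -0.14"

```text
time_s: 9.5
ee_pos: [582.0, -17.1, 180.5]
tool_rot: [-180.0, 0.1, 170.3]
contact_force: [-0.5, -0.1, 0.5]
gripper_width: 40.0
gripper_force: 0.0
```

```bash
python3 - <<'E'
from h import *
np.set_printoptions(suppress=True,precision=1)
s=arm.state();ci=arm.camera_info("wrist");im=arm.capture("wrist")[:,:,::-1]
cv2.imwrite("pics/w4.png",im)
print(s['ee_pos'],s['tool_rot'],s['gripper_width'])
print(proj(ci,[[532.7,-8.5,152],[582,-17,152]]))
E
```

```text
[582.  -17.1 180.5] [-180.     0.1  170.3] 40.033564357648864
[[320.7 152.6]
 [320.6 233.1]]
```

View pics/w4.png

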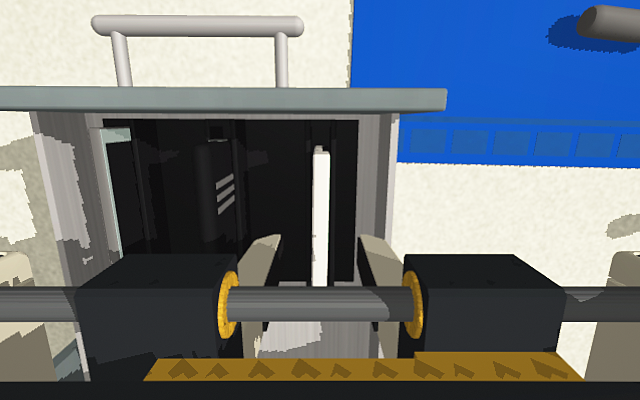

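The drive's top edge (u≈320, front end at v≈150) is centred between the fingers, so I descend 60 mm and grip.

Call:
servo_tool:
  deltas: "0 0 0 0 0 0.05 -0.14; 0 0 0 0 0 0.05 -0.14; 0 0 0 0 0 0.05 -0.14; 0 0 0 0 0 0 -0.14; 0 0 0 0 0 0 -1; 0 0 0 0 0 0 -1; 0 0 0 0 0 0 -1; 0 0 0 0 0 0 -1"

```text
time_s: 10.55
ee_pos: [582.0, -16.7, 119.9]
tool_rot: [180.0, 0.0, 170.3]
contact_force: [-0.6, -0.3, 3.4]
gripper_width: 9.5
gripper_force: 30.0
```

Width 9.5 mm and 30 N on the pads: it's the drive. I lift it slowly at first, well above the drawer front and the cabinet.

Call:
servo_tool:
  deltas: "0 0 0 0 0 -0.02 -1; 0 0 0 0 0 -0.04 -1; 0 0 0 0 0 -0.05 -1; 0 0 0 0 0 -0.06 -1; 0 0 0 0 0 -0.07 -1; 0 0 0 0 0 -0.07 -1; 0 0 0 0 0 -0.06 -1; 0 0 0 0 0 -0.06 -1"

```text
time_s: 11.55
ee_pos: [581.6, -16.7, 293.4]
tool_rot: [180.0, 0.1, 170.3]
contact_force: [-0.1, 0.2, -1.7]
gripper_width: 9.7
gripper_force: 30.0
```

Call:
servo_tool:
  deltas: "0 0 0 0 0 -0.06 -1; 0 0 0 0 0 -0.03 -1; 0 0 0 0 0 0 -1"

```text
time_s: 11.92
ee_pos: [581.9, -16.8, 328.2]
tool_rot: [180.0, 0.1, 170.3]
contact_force: [-0.4, -1.5, -1.5]
gripper_width: 9.2
gripper_force: 30.0
```

```bash
python3 -c "
from h import *
s=arm.state();print(s['ee_pos'],s['tool_rot'],s['gripper_width'],s['gripper_force'],s['contact_force'])
rows([465,180,330],Rd(111),12,-1)
print()
rows([500,195,300],Rd(111,65),10,-1,[465,180,330],Rd(111))
print(Rd(111,65).apply([0,0,1]),Rd(111,65).apply([0,1,0]))"
```

```text
[581.89572741 -16.76851686 328.22094191] [1.79996360e+02 7.94496601e-02 1.70291221e+02] 9.230167924320781 29.977404177188873 [-0.36629511 -1.47278416 -1.47875217]
0.000 0.000 0.041 0.031 0.036 -0.000 -1; 0.000 0.000 0.041 0.034 0.034 -0.000 -1; 0.000 0.000 0.041 0.037 0.030 -0.000 -1; 0.000 0.000 0.041 0.039 0.027 -0.000 -1; 0.000 0.000 0.041 0.041 0.024 -0.000 -1; 0.000 0.000 0.041 0.043 0.020 -0.000 -1; 0.000 0.000 0.041 0.045 0.016 -0.000 -1; 0.000 0.000 0.041 0.046 0.012 -0.000 -1
0.000 0.000 0.041 0.047 0.008 -0.000 -1; 0.000 0.000 0.041 0.047 0.004 -0.000 -1; 0.000 0.000 0.041 0.048 0.000 -0.000 -1; 0.000 0.000 0.041 0.048 -0.004 -0.000 -1

0.054 0.000 0.000 0.000 0.010 0.008 -1; 0.054 0.000 0.000 0.000 0.010 0.006 -1; 0.054 0.000 0.000 0.000 0.011 0.005 -1; 0.054 0.000 0.000 0.000 0.011 0.004 -1; 0.054 0.000 0.000 0.000 0.012 0.003 -1; 0.054 0.000 0.000 0.000 0.012 0.001 -1; 0.054 0.000 0.000 0.000 0.012 -0.000 -1; 0.054 0.000 0.000 0.000 0.012 -0.002 -1
0.054 0.000 0.000 0.000 0.012 -0.003 -1; 0.054 0.000 0.000 0.000 0.011 -0.004 -1
[-0.84611121 -0.32479166 -0.42261826] [ 0.39454814  0.15145284 -0.90630779]
```

Call:
servo_tool:
  deltas: "0 0 0.041 0.031 0.036 0 -1; 0 0 0.041 0.034 0.034 0 -1; 0 0 0.041 0.037 0.03 0 -1; 0 0 0.041 0.039 0.027 0 -1; 0 0 0.041 0.041 0.024 0 -1; 0 0 0.041 0.043 0.02 0 -1; 0 0 0.041 0.045 0.016 0 -1; 0 0 0.041 0.046 0.012 0 -1"

```text
time_s: 12.92
ee_pos: [502.8, 114.5, 326.4]
tool_rot: [-179.9, -0.1, 130.8]
contact_force: [-0.4, -0.1, -2.0]
gripper_width: 9.5
gripper_force: 30.0
```

Call:
servo_tool:
  deltas: "0 0 0.041 0.047 0.008 0 -1; 0 0 0.041 0.047 0.004 0 -1; 0 0 0.041 0.048 0 0 -1; 0 0 0.041 0.048 -0.004 0 -1; 0 0 0 0 0 0 -1; 0 0 0 0 0 0 -1"

```text
time_s: 13.68
ee_pos: [464.2, 179.0, 327.0]
tool_rot: [-180.0, 0.0, 111.4]
contact_force: [-0.2, -0.1, -0.6]
gripper_width: 9.4
gripper_force: 30.0
```

```bash
python3 -c "
from h import *
s=arm.state();print(s['ee_pos'],s['tool_rot'],s['gripper_width'],s['joint_positions'])
rows([490,205,290],Rd(111,-60),12,-1)
print(Rd(111,-60).apply([0,1,0]))"
```

```text
[464.16119158 179.00758938 326.98367432] [-1.79954607e+02  9.27853344e-03  1.11354232e+02] 9.404388029305506 [ 1.57339139e+01  9.11253454e+00  9.34992939e+01 -1.40153683e-02
  7.74324384e+01 -5.61725963e+00]
-0.042 -0.000 0.000 0.003 0.007 0.008 -1; -0.042 -0.000 0.000 0.003 0.006 0.008 -1; -0.042 -0.000 0.000 0.003 0.006 0.009 -1; -0.042 -0.000 0.000 0.003 0.005 0.009 -1; -0.042 -0.000 0.000 0.003 0.004 0.010 -1; -0.042 -0.000 0.000 0.003 0.003 0.010 -1; -0.042 -0.000 0.000 0.003 0.002 0.010 -1; -0.042 -0.000 0.000 0.003 0.001 0.010 -1
-0.042 -0.000 0.000 0.003 0.000 0.010 -1; -0.042 -0.000 0.000 0.003 -0.001 0.010 -1; -0.042 -0.000 0.000 0.003 -0.001 0.010 -1; -0.042 -0.000 0.000 0.003 -0.002 0.010 -1
[0.46679021 0.17918397 0.8660254 ]
```

Call:
servo_tool:
  deltas: "-0.042 0 0 0.003 0.007 0.008 -1; -0.042 0 0 0.003 0.006 0.008 -1; -0.042 0 0 0.003 0.006 0.009 -1; -0.042 0 0 0.003 0.005 0.009 -1; -0.042 0 0 0.003 0.004 0.01 -1; -0.042 0 0 0.003 0.003 0.01 -1; -0.042 0 0 0.003 0.002 0.01 -1; -0.042 0 0 0.003 0.001 0.01 -1"

```text
time_s: 14.68
ee_pos: [481.7, 195.7, 302.6]
tool_rot: [139.5, 0.1, 111.2]
contact_force: [0.6, 1.8, -1.1]
gripper_width: 8.9
gripper_force: 30.0
```

Call:
servo_tool:
  deltas: "-0.042 0 0 0.003 0 0.01 -1; -0.042 0 0 0.003 -0.001 0.01 -1; -0.042 0 0 0.003 -0.001 0.01 -1; -0.042 0 0 0.003 -0.002 0.01 -1; 0 0 0 0 0 0 -1; 0 0 0 0 0 0 -1; 0 0 0 0 0 0 -1; 0 0 0 0 0 0 -1"

```text
time_s: 15.68
ee_pos: [483.7, 213.2, 297.1]
tool_rot: [127.5, -1.4, 113.3]
contact_force: [0.2, -0.7, -0.1]
gripper_width: 9.5
gripper_force: 30.0
```

```bash
python3 - <<'E'
from h import *
np.set_printoptions(suppress=True,precision=2)
s=arm.state();print(s['ee_pos'],s['gripper_width'],s['gripper_force'],s['dq'],Ro.from_euler('xyz',s['tool_rot'],degrees=True).as_matrix())
a=arm.capture("top")[:,:,::-1];b=arm.capture("side")[:,:,::-1];c=arm.capture("wrist")[:,:,::-1]
p=proj(arm.camera_info("top"),[s['ee_pos']])[0].astype(int);q=proj(arm.camera_info("side"),[s['ee_pos']])[0].astype(int);print(p,q)
cr=lambda i,p:cv2.resize(i[max(p[1]-75,0):max(p[1]-75,0)+150,max(p[0]-100,0):max(p[0]-100,0)+200],(400,300),interpolation=cv2.INTER_CUBIC)
d=a[0:200,300:500]
cv2.imwrite("pics/f1.png",np.vstack([np.hstack([cr(a,p),cr(b,q)]),np.hstack([cv2.resize(c,(400,250)),cv2.resize(d,(400,250))])]))
E
```

```text
[483.68 213.2  297.13] 9.538725300244623 29.97695356607437 [ 0.    0.    0.15  0.65  0.07 -0.55] [[-0.4   0.57  0.72]
 [ 0.92  0.22  0.33]
 [ 0.02  0.79 -0.61]]
[257 258] [259 137]
```

View pics/f1.png

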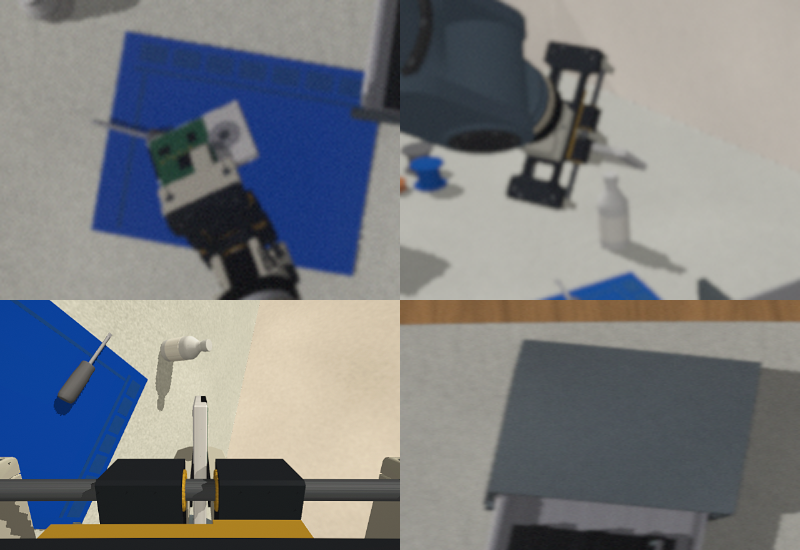

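The top view shows the green board and hub facing up over the mat, and the wrist view shows the drive held straight between the fingers. The slant is about 38°, within the limit. I let the arm settle, check that it is at rest, and hand in.

Call:
servo_tool:
  deltas: "0 0 0 0 0 0 -1; 0 0 0 0 0 0 -1; 0 0 0 0 0 0 -1; 0 0 0 0 0 0 -1; 0 0 0 0 0 0 -1; 0 0 0 0 0 0 -1; 0 0 0 0 0 0 -1; 0 0 0 0 0 0 -1"

```text
time_s: 16.82
ee_pos: [483.6, 213.3, 297.0]
tool_rot: [127.5, -1.4, 113.3]
contact_force: [1.2, -1.0, -1.2]
gripper_width: 9.5
gripper_force: 30.0
```

```bash
python3 - <<'E'
from h import *
np.set_printoptions(suppress=True,precision=2)
s=arm.state();print(s['ee_pos'],s['dq'],s['joint_positions'],s['gripper_force'])
if abs(s['dq']).max()<1 and s['gripper_force']>20: print(arm.sign_off())
E
```

```text
[483.6  213.27 297.03] [-0.09  0.05 -0.   -0.03 -0.02  0.08] [ 14.69  -4.14 128.21  64.02   8.58 -67.88] 29.976926743984222
the job is handed in; nothing more can be done
None
```

The job is handed in at about 17 s: the top drawer was pulled about 187 mm open, and the drive is held steady at 30 N over the mat, about 297 mm above the bench, with its board facing up at about a 38° slant; I have not seen the judge's result.

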